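# Release the short divider board and tray it

### The arm

A 6-joint arm with a two-finger parallel gripper is mounted at the origin on the work surface. World frame = base frame: x ahead of the robot, y to its left, z up, the work surface at z = 0. Lengths are in m, angles in rad, forces in N, time in s.
With the tool pointing down it reaches from about 0.225 to 0.875 m from the base axis. Payload 3.4 kg.
Tool frame: the origin (TCP) lies at the very end of the fingers, on their centre line; the grasp point (between the pads) lies 19 mm behind it (manip.tcp_to_grasp is the distance from the TCP to the grasp point, in m); z points along the fingers, y is the line along which they close (so a half turn about z gives the same grasp; the last joint's range is limited). The gripper opens to 85 mm and grips with 20 to 120 N. Pads are 22 mm wide; open, the fingers measure 114 mm over their backs; the gripper's body (76 mm by 85 mm) begins 54 mm behind the grasp point. The pads swing forward as they close: fully open they stand 13 mm farther back than shut.
Start: joints at [-1.223, 0.276, 1.505, -0, 1.361, -0.121], TCP at [0.26, -0.513, 0.231] pointing down, gripper open.
Joint ranges: [-2.89, 2.89], [-0.75, 2.08], [0.22, 2.7], [-1.18, 4.32], [0.11, 2.71], [-2.7, 2.7]. Speed limits (rad/s): [2.57, 2.57, 3.14, 3.14, 3.14, 3.14].

### API

Orientations are given as a unit quaternion [w, x, y, z].
In Python, from rig import status, get_image, job, manip gives the robot as it stands.
- The arm moves only by the tool apply_moves, never from a script. Its arguments are lists of equal length, an entry for each row: "xyz": the shift along the tool's x, y, z each as a share of 0.3 m, from -1 to 1, a list of three; "rot": the turn, a rotation vector about the tool's x, y, z each as a share of 60 degrees, from -1 to 1, a list of three; "hand": the opening, from -1 (shut) to 1 (fully open). A call has 1 to 8 rows; each row shifts and turns the commanded pose from where the row before left it, along the tool's axes as they then stand; what a row does not reach is not made up. A row lasts 1/8 s, in which the tool goes at most 62.5 mm and 10.7 degrees, less where a joint would pass 70% of its speed; a pose out of reach is approached as far as the arm can. A call with a number of a shift or a turn outside -1 to 1 is refused whole. A call with a gripper value outside its range is refused whole. The fingers move at their own pace and stop on an object; "force" is the grip in N (left out, the last holds). Time passes only in rows, so rows that do not move let the fingers close. It gives the time, the measured TCP pose, the force, the opening and the grip force at its end, in the units of the state.
- status.get_state(): the state, without advancing time (a new reading comes with each control period).
- get_image(name): name is "scene" or "top" or "wrist"; returns a dict with "pixels" (480x640x3 uint8, red, green, blue), "fovy" (degrees; the focal length in pixels is half the picture's height over the tangent of half this angle, whatever the lens; pixels are square), "cx", "cy" (the principal point, pixels), "origin" and "orientation" of the camera in the world; the wrist camera has in their place "tool_from_camera" (4x4, takes a point from camera to tool coordinates, whose origin is the TCP and whose axes are the flange's). Camera axes: x right, y down, z forward; pixel columns grow to the right and rows downward; lengths in m; the calibration is good to about 2 mm. A picture is of the moment at which its call begins: read the wrist's pose just before it. There is no depth.
- job.sign_off(): hands the job in; it is judged then, once.
The state is a dict: "clock": time; "qpos": joint angles; "qd": joint speeds; "effort": joint torques, N m; "position": TCP position; "ee_rot": TCP orientation; "contact_force": force on the tool from outside, world axes, zero at the start; "moment": the same for the moment, N m; "width": finger opening in m; "gripper_force": force on a finger pad.
Only numpy, scipy, OpenCV 4.12 (cv2) and the standard library are available. Lean on these libraries where they do the work, as an engineer would, in place of code of your own. Each camera call takes 0.05 s, during which the arm holds its last target. There are 200 camera calls.

### The job

One of the two grey divider boards held on edge in the jig is shorter than the other: turn the knob of the clamp that holds the short one anticlockwise as far as it will go, to its end stop. Then lift the short board out, lay it on its broad face on the bare bench top and let go, then take hold of it again and set it down flat in the empty plywood tray, without letting it fall from a height. Leave the long board clamped where it is and do not disturb the bottle, hammer and bar clamp.

Things in the scene. Friction and masses are not known exactly. Their poses are not given: they have to be found in the camera images.
- jig: wooden double jig fixed left or right of the tray: base plate 140 (x) x 330 (y) x 12 mm, origin at the centre of its underside. Two slots along its x axis at y = +50 (left) and -130 mm (right), 23 mm wide between strips 110 mm long, tops 28 mm above the bench. The boards stand in them on edge, tops at 72 mm. 90 mm to each slot's +y side, at x = -50: a 24 mm thick steel post with a turn-clamp.
- slot_l (a point): middle of the floor of the left (+y) slot, 12 mm above the bench
- slot_r (a point): middle of the floor of the right (-y) slot, 12 mm above the bench
- clamp_l (a joint): turn-clamp of the left (+y) slot: flat steel arm (22 mm wide, tip 108 mm from the axis, 74 to 82 mm above the bench) with a black wing knob on top, turning as one. Value in rad: 0 = end stop, arm swung fully off the board; grows clockwise from above (max 2.4); about 1.9 = arm square across the board. Arm and wing point along jig yaw + 0.33 - value. Friction about 0.08 N m.
- clamp_r (a joint): turn-clamp of the right (-y) slot: flat steel arm (22 mm wide, tip 108 mm from the axis, 74 to 82 mm above the bench) with a black wing knob on top, turning as one. Value in rad: 0 = end stop, arm swung fully off the board; grows clockwise from above (max 2.4); about 1.9 = arm square across the board. Arm and wing point along jig yaw + 0.33 - value. Friction about 0.08 N m.
- knob_l_grip (a point): point on the vertical axis of the left slot's knob, at the height to grip it, 109 mm above the bench. The wing is a bar 60 mm long (along the arm), 16 mm thick, its top 17 mm above this point; the steel arm's top is 27 mm below this point.
- knob_r_grip (a point): point on the vertical axis of the right slot's knob, at the height to grip it, 109 mm above the bench. The wing is a bar 60 mm long (along the arm), 16 mm thick, its top 17 mm above this point; the steel arm's top is 27 mm below this point.
- short_board: the shorter grey board, 130 x 60 x 20 mm, about 120 g, origin at its centre: x along its length, y through its 20 mm thickness, z across its 60 mm width (z up, standing on edge, in the jig). It is in the left or the right slot.
- long_board: the longer grey board, 190 x 60 x 20 mm, about 180 g, origin at its centre: x along its length, y through its 20 mm thickness, z across its 60 mm width (z up, standing on edge, in the jig). It is in the other slot and stays there.
- tray: open plywood tray fixed to the bench, outside 192 (x) x 138 (y) x 36 mm, walls and floor 6 mm (inside 180 x 126 mm); origin at the centre of its underside. The board fits lengthwise along the tray's x.
- glue: bystander: white glue bottle, 60 mm across, 170 mm high, origin at its foot
- mallet: bystander: hammer 260 mm long, lying on the bench
- bar_clamp: bystander: blue and black bar clamp, 240 mm long, lying on the bench
Things that resemble listed ones, but are neither listed nor needed, are in the scene too. What is shaped like the short_board but turquoise is not meant. Leave any turquoise look-alike of the long_board alone.

How it is judged:
On the way, in this order (a step that is already met when the one before it is completed fails the run):
1. with the short board still in its slot, its clamp's knob is turned anticlockwise to the end stop (the other clamp still shut on the long board) (((value of joint clamp_l below 0.1 rad and value of joint clamp_r above 1.4 rad and distance between long_board and slot_r below 0.045 m and distance between short_board and slot_l below 0.045 m) or (value of joint clamp_r below 0.1 rad and value of joint clamp_l above 1.4 rad and distance between long_board and slot_l below 0.045 m and distance between short_board and slot_r below 0.045 m))), for 0.2 s.
2. the short board lies on a broad face on the bench, outside jig and tray, and is let go (angle between the y axis of short_board and the z axis of tray, either way round below 0.12 rad and height (world z) of short_board below 0.015 m and contact force between the fingers and short_board below 0.1 N and linear speed of short_board below 0.03 m/s), for 0.3 s.
At the end, for the whole second after the job is handed in: The short board lies flat (within 7 degrees) on the floor of the tray, inside its walls, at rest and let go; the knob of the clamp that held it is at its anticlockwise end stop (within 0.1 rad); the long board still stands in its slot with its clamp's arm across it (value above 1.4 rad) (angle between the y axis of short_board and the z axis of tray, either way round below 0.12 rad and contact force between the fingers and short_board below 0.1 N and height (world z) of short_board below 0.022 m and linear speed of short_board below 0.02 m/s and x of short_board in the frame of tray between -0.035 and 0.035 m and y of short_board in the frame of tray between -0.042 and 0.042 m and ((value of joint clamp_l below 0.1 rad and value of joint clamp_r above 1.4 rad and distance between long_board and slot_r below 0.045 m) or (value of joint clamp_r below 0.1 rad and value of joint clamp_l above 1.4 rad and distance between long_board and slot_l below 0.045 m))); the robot touches nothing.
It fails at once if the long board is shifted by more than 20 mm (distance of long_board from where it was at the start of the episode above 0.02 m).
It fails at once if the short board is dropped: falls free with its centre more than 90 mm above the bench (height (world z) of short_board above 0.09 m and contact force between short_board and anything else below 0.01 N).
It fails at once if the bottle, hammer or bar clamp is moved by more than 40 mm (distance of any of glue, mallet, bar_clamp from where it was at the start of the episode above 0.04 m).
It also fails if it takes over 72 s, if anything falls off the work surface, if the arm or the gripper's body presses on something with over 40 N, if the wrist force passes 120 N, or if a joint passes its speed limit or range.

## Working session

There is one attempt and no reset: what is moved stays moved. The work goes in short steps, Python scripts to look and compute and a tool call to move; the robot and the scene stay as the last step left them, time stands still between calls to the robot, and variables do not carry over. Pictures are saved under pics/ and viewed, at most 10 in all, crops included, and the job is handed in when it is done.

Besides the shell and the picture viewer there is one more tool, called after ">>>" in YAML: its name, and indented under it one key for each argument. apply_moves: Moves the arm, as the interface text tells. Its arguments: {"type":"object","properties":{"xyz":{"type":"array","items":{"type":"array","items":{"type":"number","minimum":-1,"maximum":1}}},"rot":{"type":"array","items":{"type":"array","items":{"type":"number","minimum":-1,"maximum":1}}},"hand":{"type":"array","items":{"type":"number"}},"force":{"type":"number"}},"required":["xyz","rot","hand"]}

```bash
mkdir -p pics; ls
cat > h.py <<'E'
import numpy as np, cv2
from scipy.spatial.transform import Rotation as R
from rig import status,get_image,job,manip
def rot(q): return R.from_quat([q[1],q[2],q[3],q[0]]).as_matrix()
def cam(name):
    s=status.get_state(); im=get_image(name)
    f=240/np.tan(np.radians(im['fovy'])/2)
    if 'origin' in im: o=np.array(im['origin']); M=rot(im['orientation']) if np.size(im['orientation'])==4 else np.array(im['orientation'])
    else:
        T=np.eye(4);T[:3,:3]=rot(s['ee_rot']);T[:3,3]=s['position'];T=T@np.array(im['tool_from_camera']);o=T[:3,3];M=T[:3,:3]
    return dict(px=im['pixels'],f=f,cx=im['cx'],cy=im['cy'],o=o,M=M)
def ray(c,u,v,z):
    d=c['M']@np.array([(u-c['cx'])/c['f'],(v-c['cy'])/c['f'],1.]); return c['o']+d*(z-c['o'][2])/d[2]
def proj(c,p):
    q=c['M'].T@(np.array(p)-c['o']); return c['cx']+c['f']*q[0]/q[2],c['cy']+c['f']*q[1]/q[2]
def save(n,a): cv2.imwrite('pics/'+n,a[:,:,::-1])
E
python3 - <<'E'
from h import *
import pickle
print(status.get_state())
for n in('scene','top'):
    c=cam(n); save(n+'.png',c['px']); pickle.dump(c,open(n+'.pkl','wb')); print(n,c['o'],c['f'],c['M'])
E
```

```text
pics
{'clock': 0.0, 'qpos': array([-1.22300720e+00,  2.76599984e-01,  1.50615317e+00,  9.24318505e-06,
        1.36068001e+00, -1.20975050e-01]), 'qd': array([-0.00107436, -0.00124417, -0.00068811,  0.00044044,  0.00057338,
        0.00082514]), 'effort': array([ 1.63831195e-03, -4.16775334e+01, -2.45806754e+01, -8.74910393e-05,
        1.09610838e-02, -2.66403987e-06]), 'position': array([ 0.25960458, -0.51246495,  0.23042887]), 'ee_rot': array([-9.14854675e-04,  9.72657845e-01,  2.32240972e-01, -9.96497685e-05]), 'contact_force': array([ 0.65363254, -0.9136648 , -0.56349504]), 'moment': array([ 0.00469716,  0.04586769, -0.03824572]), 'gripper_force': 0.0, 'width': 0.0847516248546738}
scene [1.36203066 0.12209999 0.91362552] 516.099455633856 [[-0.20250328  0.68074479 -0.70397369]
 [ 0.97908075  0.15529883 -0.13146542]
 [ 0.01983189 -0.71586927 -0.69795264]]
top [ 0.42403661 -0.04190429  1.4939679 ] 537.2156260179779 [[-0.01623361 -0.9980165   0.06082375]
 [-0.99962784  0.01753349  0.02089884]
 [-0.02192384 -0.06046185 -0.99792971]]
```

View pics/top.png

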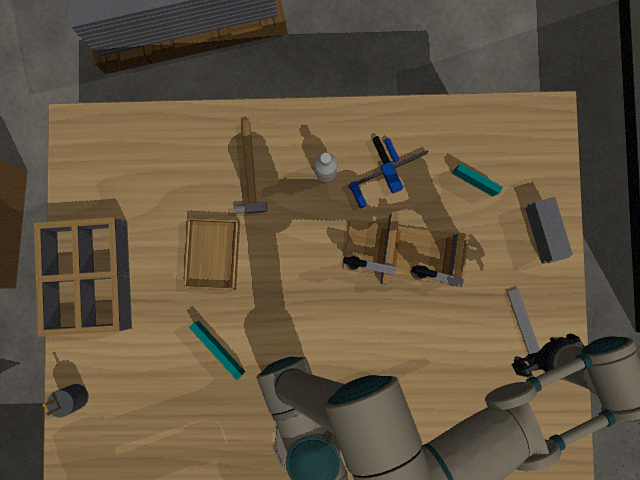

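View pics/scene.png

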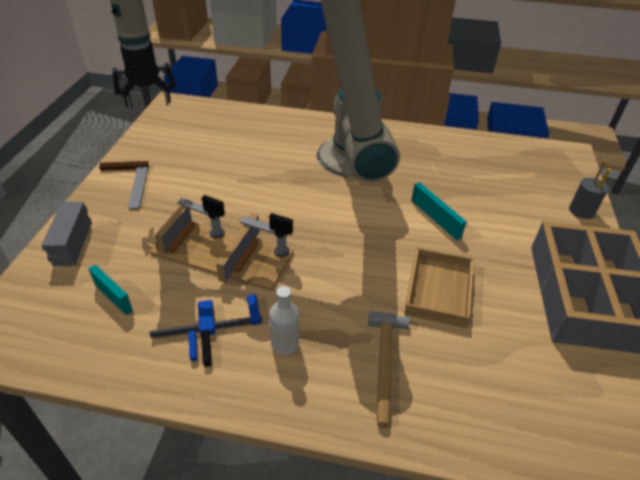

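Run:
```python
from h import *
import pickle
c=pickle.load(open('top.pkl','rb'));a=c['px'][205:300,330:480]
b=pickle.load(open('scene.pkl','rb'));d=b['px'][180:300,140:300]
A=cv2.resize(a,(750,475)[:2],interpolation=cv2.INTER_CUBIC);save('c1.png',A)
save('c2.png',cv2.resize(d,(800,600),interpolation=cv2.INTER_CUBIC))
```

```text
(no output)
```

View pics/c1.png

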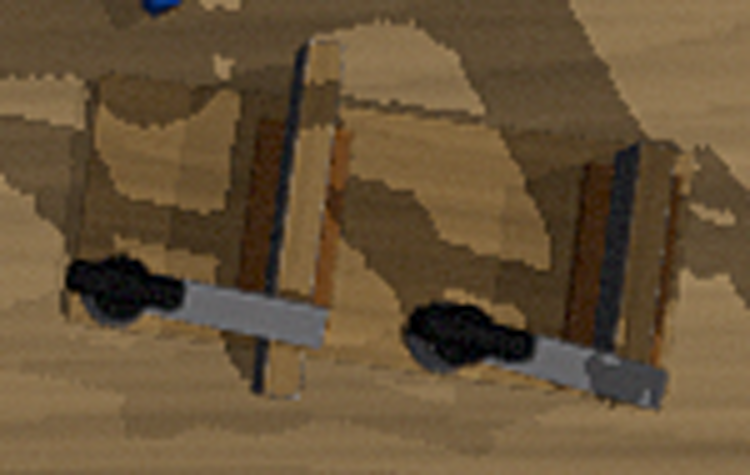

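View pics/c2.png

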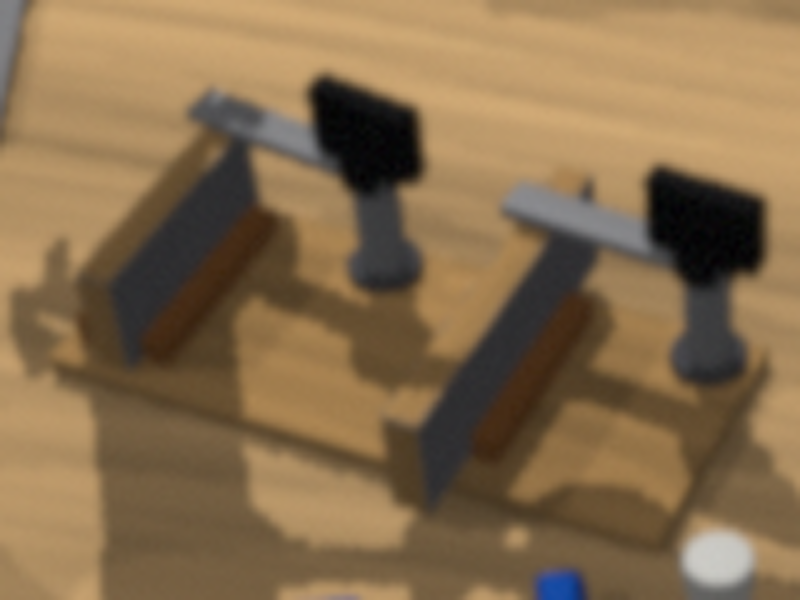

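The candidates are the left board (top image 392,213 to 384,284, about 71 px or 188 mm) and the right board (460,234 to about 450,283, about 49 px or 130 mm). Both are grey-sided. The right one is the short one, held by the right clamp (knob near 424,272). The turquoise boards, the large grey block at (548,230) and the strip at (522,320) don't match.

Run:
```python
from h import *
import pickle
from scipy.optimize import least_squares
c=pickle.load(open('top.pkl','rb'));b=pickle.load(open('scene.pkl','rb'))
K=lambda u,v:(330+u/5,205+v/5)
S=lambda u,v:(140+u/5,180+v/5)
for n,e,sc in(('L',((67,272),(187,290)),((650,170),(765,195))),('R',((405,318),(537,345)),((312,78),(420,110)))):
    P=[ray(c,*K(*e[i]),.126) for i in(0,1)]; Q=[ray(b,*S(*sc[i]),.126) for i in (0,1)]
    print(n,np.round(P,4).tolist(),np.mean(P,0).round(4),np.round(Q,4).tolist(),np.mean(Q,0).round(4))
for n,p in dict(Ltop=(322,42),Lbot=(285,395),Rtop=(657,145)).items(): print(n,ray(c,*K(*p),.072).round(4))
print('base corner',[ray(c,*K(*p),.012).round(4) for p in((95,80),(65,318))])
# tray
hs=cv2.cvtColor(c['px'],cv2.COLOR_RGB2HSV)
print('tray corners z.036',[ray(c,*p,.036).round(4).tolist() for p in((188,212),(239,212),(236,290),(183,287))])
save('c3.png',cv2.resize(c['px'][195:305,165:260],(691,600)[:0] or (518,600),interpolation=cv2.INTER_CUBIC))
```

```text
L [[0.4803, -0.0868, 0.126], [0.4701, -0.1476, 0.126]] [ 0.4752 -0.1172  0.126 ] [[0.472, -0.1379, 0.126], [0.4773, -0.0814, 0.126]] [ 0.4747 -0.1096  0.126 ]
R [[0.4541, -0.2576, 0.126], [0.4393, -0.3239, 0.126]] [ 0.4467 -0.2908  0.126 ] [[0.4423, -0.3153, 0.126], [0.4539, -0.2566, 0.126]] [ 0.4481 -0.2859  0.126 ]
Ltop [ 0.6024 -0.2262  0.072 ]
Lbot [ 0.4158 -0.2021  0.072 ]
Rtop [ 0.5443 -0.4012  0.072 ]
base corner [array([ 0.5912, -0.1082,  0.012 ]), array([ 0.4597, -0.089 ,  0.012 ])]
tray corners z.036 [[0.6215, 0.3338, 0.036], [0.6189, 0.1934, 0.036], [0.4059, 0.2032, 0.036], [0.4163, 0.3479, 0.036]]
```

View pics/c3.png

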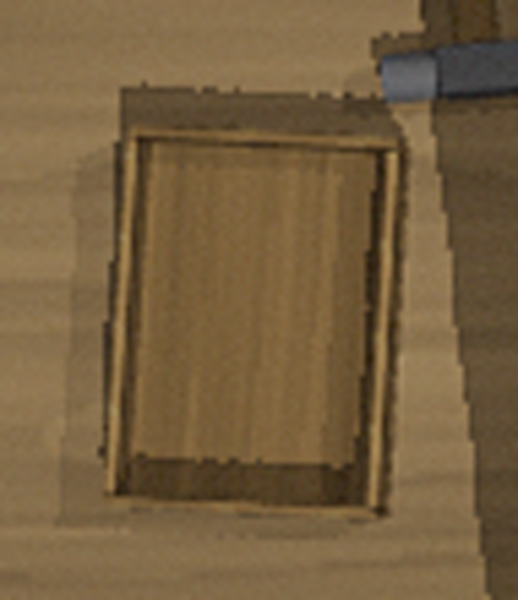

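The crop shows the tray rim corners at crop (128,130), (402,143), (385,517), (107,495). That puts the centre at about pixel (212,254) in the top view. Next I move above the right knob.

>>> apply_moves:
  xyz:
    - [0.149,-0.064,0]
    - [0.149,-0.064,0]
    - [0.149,-0.064,0]
    - [0.149,-0.064,0]
    - [0.149,-0.064,0]
    - [0.149,-0.064,0]
    - [0,0,0]
    - [0,0,0]
  rot:
    - [0,0,0]
    - [0,0,0]
    - [0,0,0]
    - [0,0,0]
    - [0,0,0]
    - [0,0,0]
    - [0,0,-0.168]
    - [0,0,-0.168]
  hand: [1,1,1,1,1,1,1,1]

```text
clock: 1.1
position: [0.4473, -0.288, 0.2308]
ee_rot: [-0.0, 0.915, 0.402, -0.0]
contact_force: [0.7, -1.5, 0.8]
width: 0.0856
gripper_force: 0.0
```

>>> apply_moves:
  xyz:
    - [0,0,0]
    - [0,0,0]
    - [0,0,0]
    - [0,0,0]
    - [0,0,0]
  rot:
    - [0,0,-0.168]
    - [0,0,-0.168]
    - [0,0,-0.168]
    - [0,0,0]
    - [0,0,0]
  hand: [1,1,1,1,1]

```text
clock: 1.72
position: [0.4469, -0.289, 0.2311]
ee_rot: [-0.0, 0.782, 0.623, -0.0]
contact_force: [0.0, -0.2, -0.1]
width: 0.0855
gripper_force: 0.0
```

```bash
cat >> h.py <<'E'
def yaw(s): m=rot(s['ee_rot']); return np.arctan2(m[1,0],m[0,0])
def plan(p=None,y=None):
    s=status.get_state(); M=rot(s['ee_rot'])
    if p is not None: print('shift shares',(M.T@(np.array(p)-s['position'])/.3).round(3))
    if y is not None: d=(y-yaw(s)+np.pi)%(2*np.pi)-np.pi; print('rotz share',round(-d/np.radians(60),3))
    print('t',round(s['clock'],2),'pos',s['position'].round(4),'yaw',round(yaw(s),3),'tilt',M[:,2].round(4),'q6',s['qpos'][5].round(3),'w',round(s['width'],4),'F',s['contact_force'].round(1))
E
python3 - <<'E'
from h import *
import pickle
plan()
c=cam('wrist'); save('w1.png',c['px']); pickle.dump(c,open('w1.pkl','wb')); print(proj(c,(.4475,-.288,.126)))
E
```

```text
t 1.73 pos [ 0.4469 -0.289   0.2311] yaw 1.346 tilt [-3.e-04  2.e-04 -1.e+00] q6 -0.48 w 0.0855 F [ 0.  -0.2 -0.1]
(np.float64(321.6938282925139), np.float64(232.02738562810973))
```

View pics/w1.png

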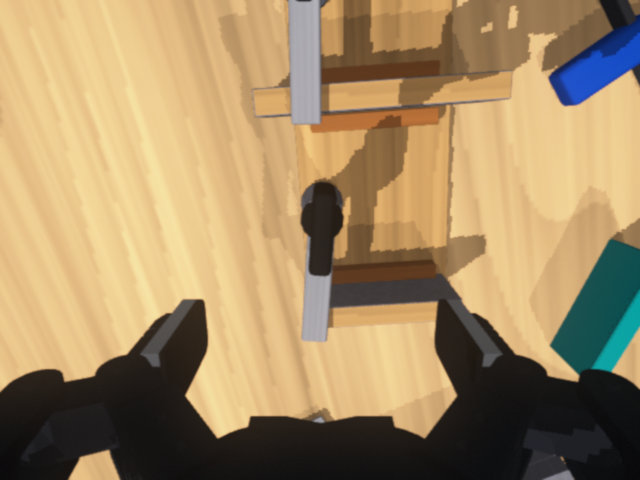

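The wrist view shows the right knob wing from (323,182) to (320,276), with its arm crossing the short board's end. The short board's top face lies around (330–460, 303–327). The long board spans (253–512, 70–117).

Run:
```python
from h import *
import pickle
c=pickle.load(open('w1.pkl','rb'))
A=ray(c,323,182,.126);B=ray(c,320,276,.126);m=(A+B)/2;print(A,B,m,'ang',np.arctan2(*(B-A)[[1,0]]))
P=[ray(c,*p,.072) for p in((254,89),(511,70),(512,97),(255,117))];print(np.round(P,4),np.mean(P,0)); d=P[1]-P[0];print('Lyaw',np.arctan2(d[1],d[0]))
P=[ray(c,*p,.072) for p in((332,307),(460,301),(332,328),(440,322))];print(np.round(P,4)); d=P[1]-P[0];print('Syaw',np.arctan2(d[1],d[0]))
t=pickle.load(open('top.pkl','rb')); C=[ray(t,165+u/5.4526,195+v/5.4526,.036) for u,v in((128,130),(402,143),(385,517),(107,495))]
print(np.round(C,4),np.mean(C,0).round(4)); d=C[0]-C[3];e=C[1]-C[2];print(np.arctan2(d[1],d[0]),np.arctan2(e[1],e[0]))
plan(m*[1,1,0]+[0,0,.091],np.arctan2(*(A-B)[[1,0]]))
```

```text
[ 0.45573064 -0.25565462  0.126     ] [ 0.43936504 -0.3184467   0.126     ] [ 0.44754784 -0.28705066  0.126     ] ang -1.8257557979963834
[[ 0.4201 -0.1861  0.072 ]
 [ 0.6044 -0.215   0.072 ]
 [ 0.6035 -0.2337  0.072 ]
 [ 0.4155 -0.2051  0.072 ]] [ 0.51085991 -0.2099694   0.072     ]
Lyaw -0.15568842514919115
[[ 0.4379 -0.3705  0.072 ]
 [ 0.5458 -0.3894  0.072 ]
 [ 0.4335 -0.3903  0.072 ]
 [ 0.5264 -0.4055  0.072 ]]
Syaw -0.17300111932335496
[[0.6026 0.3325 0.036 ]
 [0.5935 0.1943 0.036 ]
 [0.4064 0.2042 0.036 ]
 [0.4196 0.3434 0.036 ]] [0.5055 0.2686 0.036 ]
-0.0595135184058271 -0.05306453928074757
shift shares [0.007 0.001 0.467]
rotz share 0.029
t 1.77 pos [ 0.4469 -0.289   0.2311] yaw 1.347 tilt [-2.e-04  1.e-04 -1.e+00] q6 -0.48 w 0.0855 F [-0.1  0.3 -0.1]
```

>>> apply_moves:
  xyz:
    - [0.007,0.001,0.116]
    - [0,0,0.116]
    - [0,0,0.116]
    - [0,0,0.116]
    - [0,0,0]
    - [0,0,0]
    - [0,0,0]
    - [0,0,0]
  rot:
    - [0,0,0.03]
    - [0,0,0]
    - [0,0,0]
    - [0,0,0]
    - [0,0,0]
    - [0,0,0]
    - [0,0,0]
    - [0,0,0]
  hand: [0.2,0.2,0.2,0.2,0.2,-1,-1,-1]
  force: 40

```text
clock: 2.78
position: [0.448, -0.2877, 0.0939]
ee_rot: [0.001, 0.791, 0.612, -0.0]
contact_force: [-2.1, -0.4, 6.2]
width: 0.0155
gripper_force: 39.9
```

>>> apply_moves:
  xyz:
    - [0,0,0]
    - [0,0,0]
    - [0,0,0]
    - [0,0,0]
  rot:
    - [0,0,0]
    - [0,0,0]
    - [0,0,0]
    - [0,0,0]
  hand: [-1,-1,-1,-1]

```text
clock: 3.28
position: [0.448, -0.2877, 0.0939]
ee_rot: [0.001, 0.791, 0.612, -0.0]
contact_force: [-1.9, -0.6, 5.9]
width: 0.0156
gripper_force: 39.9
```

>>> apply_moves:
  xyz:
    - [0,0,0]
    - [0,0,0]
    - [0,0,0]
    - [0,0,0]
    - [0,0,0]
    - [0,0,0]
    - [0,0,0]
    - [0,0,0]
  rot:
    - [0,0,-0.15]
    - [0,0,-0.15]
    - [0,0,-0.15]
    - [0,0,-0.15]
    - [0,0,-0.15]
    - [0,0,-0.15]
    - [0,0,-0.15]
    - [0,0,-0.15]
  hand: [-1,-1,-1,-1,-1,-1,-1,-1]

```text
clock: 4.28
position: [0.4439, -0.2893, 0.0938]
ee_rot: [-0.003, 0.277, 0.961, -0.003]
contact_force: [-13.8, -6.3, 8.7]
width: 0.0155
gripper_force: 40.5
```

>>> apply_moves:
  xyz:
    - [0,0,0]
    - [0,0,0]
    - [0,0,0]
    - [0,0,0]
    - [0,0,0]
    - [0,0,0]
  rot:
    - [0,0,-0.15]
    - [0,0,-0.15]
    - [0,0,-0.15]
    - [0,0,-0.15]
    - [0,0,-0.05]
    - [0,0,0]
  hand: [-1,-1,-1,-1,-1,-1]

```text
clock: 5.03
position: [0.4434, -0.2917, 0.0938]
ee_rot: [-0.004, -0.058, 0.998, -0.004]
contact_force: [-15.3, -12.2, 7.6]
width: 0.0151
gripper_force: 40.2
```

Run:
```python
from h import *
plan(y=-.16+.33-np.pi); print(status.get_state()['moment'])
```

```text
rotz share -0.051
t 5.03 pos [ 0.4434 -0.2917  0.0938] yaw -3.025 tilt [-0.0076 -0.0089 -0.9999] q6 -2.385 w 0.0151 F [-15.3 -12.2   7.6]
[-1.43636972  2.12912774  0.04840797]
```

>>> apply_moves:
  xyz:
    - [0,0,0]
    - [0,0,0]
    - [0,0,0]
    - [0,0,0]
  rot:
    - [0,0,-0.05]
    - [0,0,-0.04]
    - [0,0,-0.02]
    - [0,0,0]
  hand: [-1,-1,-1,-1]

```text
clock: 5.52
position: [0.4436, -0.2919, 0.0939]
ee_rot: [-0.004, -0.113, 0.994, -0.004]
contact_force: [-15.9, -13.4, 8.3]
width: 0.0153
gripper_force: 65.3
```

Run:
```python
from h import *
plan(y=-.16+.33-np.pi); print(status.get_state()['moment'])
```

```text
rotz share 0.053
t 5.53 pos [ 0.4436 -0.2919  0.0939] yaw -2.916 tilt [-0.0065 -0.0083 -0.9999] q6 -2.495 w 0.0153 F [-15.9 -13.4   8.3]
[-1.75025938  2.29896691 -1.59728793]
```

The knob is on the end stop (moment −1.6 N m). I'll let go and rise.

>>> apply_moves:
  xyz:
    - [0,0,0]
    - [0,0,0]
    - [0,0,0]
    - [0,0,-0.1]
    - [0,0,-0.15]
    - [0,0,-0.15]
    - [0,0,-0.1]
    - [0,0,0]
  rot:
    - [0,0,0]
    - [0,0,0]
    - [0,0,0]
    - [0,0,0]
    - [0,0,0]
    - [0,0,0.1]
    - [0,0,0.15]
    - [0,0,0.15]
  hand: [0,0,0,0,0.2,0.4,0.4,0.4]

```text
clock: 6.52
position: [0.4495, -0.2877, 0.2452]
ee_rot: [0.003, 0.097, 0.995, -0.002]
contact_force: [0.3, 0.3, -0.7]
width: 0.0598
gripper_force: 0.0
```

Run:
```python
from h import *
import pickle
plan((.483,-.388,.22),-.16+np.pi)
c=cam('wrist'); save('w2.png',c['px']); pickle.dump(c,open('w2.pkl','wb'))
for p in((.4475,-.287,.126),(.483,-.388,.072)): print(proj(c,p))
```

```text
shift shares [-0.174 -0.306  0.086]
rotz share -0.034
t 6.53 pos [ 0.4495 -0.2877  0.2452] yaw 2.946 tilt [ 0.0052 -0.004  -1.    ] q6 -2.076 w 0.0598 F [ 0.3  0.3 -0.7]
(np.float64(321.00121802503355), np.float64(223.5902022542325))
(np.float64(215.61001385064293), np.float64(267.46347058951426))
```

View pics/w2.png

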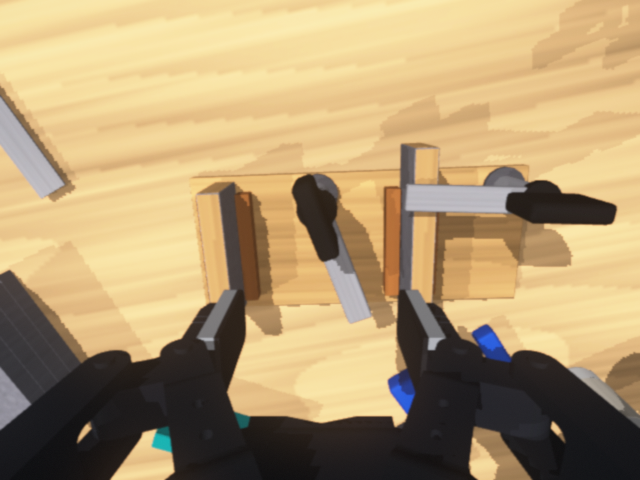

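The clamp arm is now swung clear (wing 300,185 to 330,255, arm tip 360,315). The short board's top face runs from (197,195)–(224,190) down to about (210,300).

Run:
```python
from h import *
import pickle
c=pickle.load(open('w2.pkl','rb'))
P=[ray(c,*p,.072) for p in((197,196),(223,191),(209,300),(234,290))];print(np.round(P,4))
for a,b in((0,2),(1,3)): d=P[b]-P[a];print(np.arctan2(d[1],d[0]))
u=np.array([np.cos(-.16),np.sin(-.16),0]); m=(P[0]+P[1])/2+.065*u; print('centre',m)
W=[ray(c,*p,.126) for p in((306,183),(329,256))]; d=W[1]-W[0]; print('wing',np.mean(W,0),np.arctan2(d[1],d[0]))
plan(m*[1,1,0]+[0,0,.20],-.16+np.pi)
```

```text
[[ 0.4189 -0.386   0.072 ]
 [ 0.419  -0.3638  0.072 ]
 [ 0.5121 -0.4023  0.072 ]
 [ 0.5069 -0.3778  0.072 ]]
-0.17353705169067798
-0.15797725307836788
centre [ 0.48310997 -0.38521041  0.072     ]
wing [ 0.44489814 -0.28874549  0.126     ] 0.0988968186660967
shift shares [-0.176 -0.298  0.147]
rotz share -0.037
t 6.58 pos [ 0.4488 -0.2871  0.2437] yaw 2.943 tilt [ 0.0029 -0.002  -1.    ] q6 -2.072 w 0.0599 F [0.1 0.2 0.3]
```

Run:
```python
from h import *
import pickle
c=pickle.load(open('w2.pkl','rb'))
save('c4.png',cv2.resize(c['px'][160:330,180:450],(800,504),interpolation=cv2.INTER_CUBIC))
a=ray(c,359,318,.082)
for k in((.4475,-.287),(.4449,-.2887)): print(a,np.hypot(*(a[:2]-k)),np.arctan2(a[1]-k[1],a[0]-k[0]))
```

```text
[ 0.55007429 -0.27328331  0.082     ] 0.10348735734138201 0.13293574291397803
[ 0.55007429 -0.27328331  0.082     ] 0.10629819464749107 0.14554574705789272
```

View pics/c4.png

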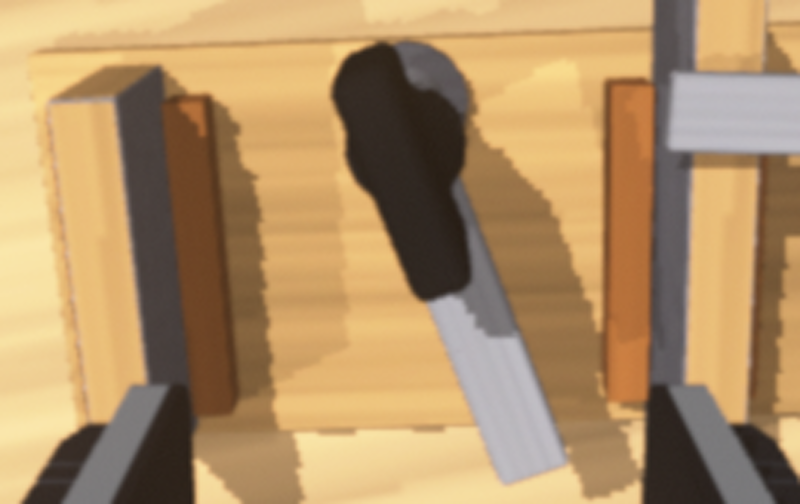

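The enlarged crop shows the swung arm's edges at (432,303)–(508,482) and (462,190)–(563,462). The long board's edges are beside it as a yaw reference.

Run:
```python
from h import *
import pickle
c=pickle.load(open('w2.pkl','rb'))
def ang(p,q,z):
    a,b=[ray(c,180+u/2.963,160+v/2.963,z) for u,v in(p,q)];d=b-a;return np.arctan2(d[1],d[0]).round(3)
print('arm',ang((432,303),(508,482),.082),ang((466,190),(564,462),.082))
print('base y edge',ang((35,50),(650,30),.012)-np.pi/2, 'shortboard',ang((117,100),(147,385),.072),ang((52,100),(84,420),.072),'long top',ang((697,0),(686,385),.072),'strip',ang((212,97),(237,400),.028),ang((607,80),(605,400),.028))
```

```text
arm 0.187 0.15
base y edge -0.16179632679489653 shortboard -0.167 -0.188 long top -0.154 strip -0.165 -0.154
```

The arm angle minus jig yaw is about 0.33, so the clamp value is about 0. Next I go over the short board.

>>> apply_moves:
  xyz:
    - [0,0,0]
    - [-0.044,-0.074,0.037]
    - [-0.044,-0.074,0.037]
    - [-0.044,-0.074,0.037]
    - [-0.044,-0.074,0.037]
    - [0,0,0]
  rot:
    - [0,0,-0.037]
    - [0,0,0]
    - [0,0,0]
    - [0,0,0]
    - [0,0,0]
    - [0,0,0]
  hand: [0.4,0.4,0.4,0.4,0.4,0.4]

```text
clock: 7.32
position: [0.4866, -0.3833, 0.1956]
ee_rot: [-0.001, 0.075, 0.997, 0.001]
contact_force: [0.8, 0.3, 0.7]
width: 0.0599
gripper_force: 0.0
```

Run:
```python
from h import *
plan((.483,-.3865,.042),-.163+np.pi)
```

```text
shift shares [ 0.009 -0.013  0.512]
rotz share 0.011
t 7.33 pos [ 0.4866 -0.3833  0.1956] yaw 2.991 tilt [-0.0021  0.0021 -1.    ] q6 -2.199 w 0.0599 F [0.8 0.3 0.7]
```

>>> apply_moves:
  xyz:
    - [0.009,-0.013,0.1]
    - [0,0,0.1]
    - [0,0,0.1]
    - [0,0,0.1]
    - [0,0,0.06]
    - [0,0,0.052]
    - [0,0,0]
    - [0,0,0]
  rot:
    - [0,0,0.011]
    - [0,0,0]
    - [0,0,0]
    - [0,0,0]
    - [0,0,0]
    - [0,0,0]
    - [0,0,0]
    - [0,0,0]
  hand: [0.4,0.4,0.4,0.4,0.4,0.4,0.4,-1]

```text
clock: 8.32
position: [0.4838, -0.3865, 0.045]
ee_rot: [0.001, 0.082, 0.997, -0.0]
contact_force: [0.1, -0.8, -0.5]
width: 0.043
gripper_force: 0.0
```

>>> apply_moves:
  xyz:
    - [0,0,0]
    - [0,0,0]
    - [0,0,0]
    - [0,0,0]
    - [0,0,0]
  rot:
    - [0,0,0]
    - [0,0,0]
    - [0,0,0]
    - [0,0,0]
    - [0,0,0]
  hand: [-1,-1,-1,-1,-1]

```text
clock: 8.95
position: [0.4837, -0.3869, 0.0451]
ee_rot: [0.001, 0.082, 0.997, -0.001]
contact_force: [-0.5, -0.0, 5.2]
width: 0.0193
gripper_force: 42.9
```

>>> apply_moves:
  xyz:
    - [0,0,-0.07]
    - [0,0,-0.1]
    - [0,0,-0.113]
    - [0.1,0,0]
    - [0.16,0,0]
    - [0.16,0,0]
    - [0.127,0,0]
    - [0.04,0,0]
  rot:
    - [0,0,0]
    - [0,0,0]
    - [0,0,0]
    - [0,0,0]
    - [0,0,0]
    - [0,0,0]
    - [0,0,0]
    - [0,0,0]
  hand: [-1,-1,-1,-1,-1,-1,-1,-1]

```text
clock: 9.95
position: [0.3074, -0.3562, 0.1285]
ee_rot: [-0.001, 0.083, 0.997, 0.001]
contact_force: [0.1, 0.0, -0.9]
width: 0.0195
gripper_force: 42.0
```

Run:
```python
from h import *
plan((.31,-.358,.034),-.163+np.pi)
c=cam('wrist'); d=cam('top'); save('m.png',np.hstack([cv2.resize(c['px'],(400,300)),cv2.resize(d['px'][200:380,380:620],(400,300))]))
```

```text
shift shares [-0.01  -0.005  0.315]
rotz share -0.002
t 9.95 pos [ 0.3074 -0.3562  0.1285] yaw 2.976 tilt [-0.0012  0.0019 -1.    ] q6 -2.412 w 0.0195 F [ 0.1  0.  -0.9]
```

View pics/m.png

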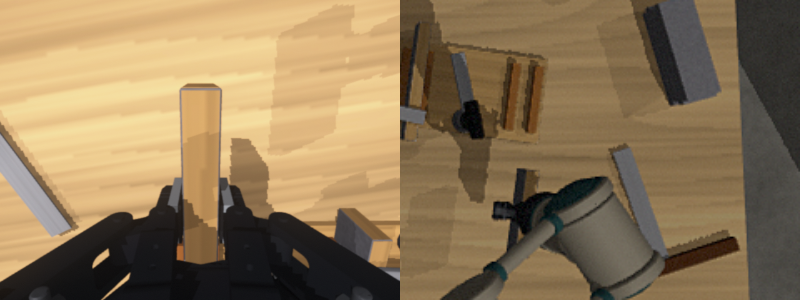

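The board is held upright, and the bench below it and to its left (+y) is bare; the saw is at least 60 mm off on the right. I'll stand the board on edge, release it, and tip it over towards +y with the closed fingers.

>>> apply_moves:
  xyz:
    - [-0.01,-0.005,0.1]
    - [0,0,0.1]
    - [0,0,0.06]
    - [0,0,0.03]
    - [0,0,0.02]
    - [0,0,0.005]
    - [0,0,0]
    - [0,0,0]
  rot:
    - [0,0,0]
    - [0,0,0]
    - [0,0,0]
    - [0,0,0]
    - [0,0,0]
    - [0,0,0]
    - [0,0,0]
    - [0,0,0]
  hand: [-1,-1,-1,-1,-1,-1,-1,-1]

```text
clock: 11.05
position: [0.3124, -0.36, 0.035]
ee_rot: [0.0, 0.082, 0.997, -0.001]
contact_force: [-0.2, 0.1, -0.2]
width: 0.0195
gripper_force: 42.0
```

>>> apply_moves:
  xyz:
    - [0,0,0.006]
    - [0,0,0.003]
    - [0,0,0]
    - [0,0,0]
    - [0,0,0]
    - [0,0,0]
    - [0,0,-0.08]
    - [0,0,-0.12]
  rot:
    - [0,0,0]
    - [0,0,0]
    - [0,0,0]
    - [0,0,0]
    - [0,0,0]
    - [0,0,0]
    - [0,0,0]
    - [0,0,0]
  hand: [-1,-1,-1,0,0,0,0,0]

```text
clock: 12.05
position: [0.3116, -0.3586, 0.0914]
ee_rot: [-0.001, 0.082, 0.997, 0.001]
contact_force: [0.3, -0.6, 1.1]
width: 0.0426
gripper_force: 0.0
```

>>> apply_moves:
  xyz:
    - [0,0,-0.05]
    - [0,-0.12,0]
    - [0,-0.1,0]
    - [0,0,0]
    - [0,0,0.08]
    - [0,0,0.08]
    - [0,0,0.03]
    - [0,0,0]
  rot:
    - [0,0,0]
    - [0,0,0]
    - [0,0,0]
    - [0,0,0]
    - [0,0,0]
    - [0,0,0]
    - [0,0,0]
    - [0,0,0]
  hand: [0,0,-1,-1,-1,-1,-1,-1]

```text
clock: 13.05
position: [0.3013, -0.4237, 0.0494]
ee_rot: [-0.0, 0.082, 0.997, 0.001]
contact_force: [-0.2, 0.0, -0.1]
width: -0.0001
gripper_force: 0.0
```

Run:
```python
from h import *
plan((.312,-.36,.05),-.163)
```

```text
shift shares [-0.001  0.215 -0.002]
rotz share 3.0
t 13.05 pos [ 0.3013 -0.4237  0.0494] yaw 2.978 tilt [-7.0e-04  1.6e-03 -1.0e+00] q6 -2.494 w -0.0001 F [-0.2  0.  -0.1]
```

>>> apply_moves:
  xyz:
    - [0,0.09,0]
    - [0,0.03,0]
    - [0,0.015,0]
    - [0,0.015,0]
    - [0,0.015,0]
    - [0,0.015,0]
    - [0,0.015,0]
    - [0,0.015,0]
  rot:
    - [0,0,0]
    - [0,0,0]
    - [0,0,0]
    - [0,0,0]
    - [0,0,0]
    - [0,0,0]
    - [0,0,0]
    - [0,0,0]
  hand: [-1,-1,-1,-1,-1,-1,-1,-1]

```text
clock: 14.05
position: [0.3117, -0.3622, 0.0497]
ee_rot: [-0.0, 0.082, 0.997, 0.0]
contact_force: [0.0, -1.0, -0.6]
width: -0.0001
gripper_force: 0.0
```

>>> apply_moves:
  xyz:
    - [0,0.01,0]
    - [0,0,0]
    - [0,0,0]
    - [0,-0.05,0]
    - [0,-0.05,0]
    - [0,0,-0.18]
    - [0,0,-0.18]
    - [0,0,-0.18]
  rot:
    - [0,0,0]
    - [0,0,0]
    - [0,0,0]
    - [0,0,0]
    - [0,0,0]
    - [0,0,0.16]
    - [0,0,0.16]
    - [0,0,0.16]
  hand: [-1,-1,-1,-1,-1,1,1,1]

```text
clock: 15.05
position: [0.307, -0.3905, 0.2136]
ee_rot: [0.0, 0.33, 0.944, -0.0]
contact_force: [0.1, -0.6, 0.6]
width: 0.0541
gripper_force: 0.0
```

Run:
```python
from h import *
import pickle
plan((.312,-.33,.2),-.163)
c=cam('wrist'); save('w3.png',c['px']); pickle.dump(c,open('w3.pkl','wb')); print(proj(c,(.312,-.33,.02)))
```

```text
shift shares [0.113 0.168 0.045]
rotz share 2.513
t 15.05 pos [ 0.307  -0.3905  0.2136] yaw 2.469 tilt [ 2.e-04 -7.e-04 -1.e+00] q6 -1.942 w 0.0541 F [ 0.1 -0.6  0.6]
(np.float64(379.0896511615002), np.float64(166.7754795660712))
```

Run:
```python
from h import *
import pickle
c=pickle.load(open('w3.pkl','rb')); a=c['px']; hs=cv2.cvtColor(a,cv2.COLOR_RGB2HSV)
m=((hs[...,1]<70)&(hs[...,2]>50)).astype(np.uint8); m=cv2.morphologyEx(m,cv2.MORPH_OPEN,np.ones((5,5)))
n,l,st,ce=cv2.connectedComponentsWithStats(m)
for i in range(1,n):
    if st[i,4]>500:
        k,_=cv2.findContours((l==i).astype(np.uint8),0,2); r=cv2.minAreaRect(k[0]); b=cv2.boxPoints(r); print(st[i],a[l==i].mean(0).round(),np.round([ray(c,*p,.02) for p in b],3).tolist())
save('w3c.png',a)
```

```text
[  330    77   125   163 10649] [142. 137. 144.] [[0.246, -0.336, 0.02], [0.259, -0.279, 0.02], [0.387, -0.297, 0.02], [0.376, -0.36, 0.02]]
[ 565  170   75  172 5497] [80. 78. 82.] [[0.414, -0.208, 0.02], [0.426, -0.164, 0.02], [0.618, -0.188, 0.02], [0.607, -0.238, 0.02]]
[ 477  235   43   43 1297] [90. 86. 87.] [[0.439, -0.316, 0.02], [0.416, -0.286, 0.02], [0.449, -0.267, 0.02], [0.473, -0.297, 0.02]]
[  81  254  122   84 3607] [166. 162. 165.] [[0.219, -0.61, 0.02], [0.21, -0.581, 0.02], [0.322, -0.545, 0.02], [0.334, -0.575, 0.02]]
[208 289  36  59 905] [88. 86. 85.] [[0.343, -0.566, 0.02], [0.309, -0.507, 0.02], [0.326, -0.497, 0.02], [0.361, -0.556, 0.02]]
[399 289  35  60 941] [95. 94. 93.] [[0.416, -0.384, 0.02], [0.424, -0.364, 0.02], [0.488, -0.388, 0.02], [0.48, -0.409, 0.02]]
[ 567  328   62   41 1179] [95. 93. 95.] [[0.553, -0.282, 0.02], [0.545, -0.257, 0.02], [0.617, -0.243, 0.02], [0.627, -0.269, 0.02]]
[   0  347   53   86 2524] [95. 92. 84.] [[0.221, -0.728, 0.02], [0.253, -0.688, 0.02], [0.321, -0.768, 0.02], [0.287, -0.811, 0.02]]
```

View pics/w3c.png

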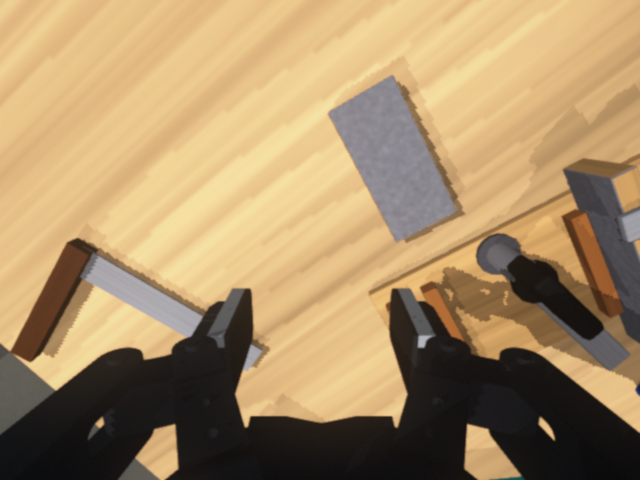

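The board lies flat and free on the bench (331–460, 77–241), clear of the jig. I align with it and regrasp.

>>> apply_moves:
  xyz:
    - [0,0,0]
    - [0,0,0]
    - [0,0,0]
    - [0.057,0.084,0]
    - [0.057,0.084,0]
    - [0,0,0]
  rot:
    - [0,0,-0.163]
    - [0,0,-0.163]
    - [0,0,-0.163]
    - [0,0,0]
    - [0,0,0]
    - [0,0,0]
  hand: [1,1,1,1,1,1]

```text
clock: 15.85
position: [0.2803, -0.3333, 0.2118]
ee_rot: [-0.0, 0.077, 0.997, 0.0]
contact_force: [1.0, -0.5, 0.2]
width: 0.0852
gripper_force: 0.0
```

Run:
```python
from h import *
plan((.317,-.318,.004),-.162+np.pi)
c=cam('wrist');a=c['px']; hs=cv2.cvtColor(a,cv2.COLOR_RGB2HSV)
m=((hs[...,1]<70)&(hs[...,2]>110)).astype(np.uint8); m=cv2.morphologyEx(m,cv2.MORPH_OPEN,np.ones((5,5)))
n,l,st,ce=cv2.connectedComponentsWithStats(m)
for i in range(1,n):
    if st[i,4]>1500:
        k,_=cv2.findContours((l==i).astype(np.uint8),0,2); b=cv2.boxPoints(cv2.minAreaRect(k[0])); P=[ray(c,*p,.02) for p in b];print(st[i],np.round(P,3).tolist(),np.mean(P,0))
```

```text
shift shares [-0.113  0.069  0.693]
rotz share 0.008
t 15.85 pos [ 0.2803 -0.3333  0.2118] yaw 2.987 tilt [-4.e-04  5.e-04 -1.e+00] q6 -2.448 w 0.0852 F [ 1.  -0.5  0.2]
[ 311  171   69  137 9000] [[0.376, -0.357, 0.02], [0.249, -0.336, 0.02], [0.258, -0.279, 0.02], [0.386, -0.293, 0.02]] [ 0.31739303 -0.31630845  0.02      ]
[   1  177  138  172 5753] [[0.223, -0.607, 0.02], [0.212, -0.58, 0.02], [0.382, -0.523, 0.02], [0.397, -0.553, 0.02]] [ 0.30351015 -0.56600257  0.02      ]
```

>>> apply_moves:
  xyz:
    - [-0.056,0.036,0.08]
    - [-0.057,0.037,0.1]
    - [0,0,0.15]
    - [0,0,0.15]
    - [0,0,0.12]
    - [0,0,0.06]
    - [0,0,0.025]
    - [0,0,0]
  rot:
    - [0,0,0.008]
    - [0,0,0]
    - [0,0,0]
    - [0,0,0]
    - [0,0,0]
    - [0,0,0]
    - [0,0,0]
    - [0,0,0]
  hand: [1,1,1,1,1,1,1,1]

```text
clock: 16.9
position: [0.3186, -0.3188, 0.0061]
ee_rot: [0.0, 0.081, 0.997, -0.0]
contact_force: [0.4, -0.8, 0.0]
width: 0.0855
gripper_force: 0.0
```

>>> apply_moves:
  xyz:
    - [0,0,0]
    - [0,0,0]
    - [0,0,0]
    - [0,0,0]
    - [0,0,0]
  rot:
    - [0,0,0]
    - [0,0,0]
    - [0,0,0]
    - [0,0,0]
    - [0,0,0]
  hand: [1,-1,-1,-1,-1]

```text
clock: 17.52
position: [0.3186, -0.3183, 0.0073]
ee_rot: [0.001, 0.081, 0.997, -0.001]
contact_force: [-0.6, 0.5, 4.9]
width: 0.0585
gripper_force: 42.7
```

>>> apply_moves:
  xyz:
    - [0,0,-0.13]
    - [0,0,-0.18]
    - [0,0,-0.18]
    - [0,0,-0.06]
    - [-0.02,0.12,0]
    - [-0.025,0.16,0]
    - [-0.025,0.16,0]
    - [-0.025,0.16,0]
  rot:
    - [0,0,0]
    - [0,0,0]
    - [0,0,0]
    - [0,0,0]
    - [0,0,0]
    - [0,0,0]
    - [0,0,0]
    - [0,0,0]
  hand: [-1,-1,-1,-1,-1,-1,-1,-1]

```text
clock: 18.52
position: [0.3755, -0.1432, 0.1714]
ee_rot: [0.0, 0.082, 0.997, -0.0]
contact_force: [0.1, -0.0, -1.7]
width: 0.0591
gripper_force: 45.0
```

>>> apply_moves:
  xyz:
    - [-0.025,0.16,0]
    - [-0.025,0.16,0]
    - [-0.025,0.16,0]
    - [-0.025,0.16,0]
    - [-0.025,0.16,0]
    - [-0.025,0.16,0]
    - [-0.025,0.16,0]
    - [0,0,0]
  rot:
    - [0,0,0]
    - [0,0,0]
    - [0,0,0]
    - [0,0,0]
    - [0,0,-0.05]
    - [0,0,-0.05]
    - [0,0,0]
    - [0,0,0]
  hand: [-1,-1,-1,-1,-1,-1,-1,-1]

```text
clock: 19.52
position: [0.4747, 0.1833, 0.1711]
ee_rot: [0.0, 0.027, 1.0, 0.001]
contact_force: [-0.5, -0.3, -1.2]
width: 0.0591
gripper_force: 45.0
```

Run:
```python
from h import *
plan((.5055,.2686,.1),-.056+np.pi)
```

```text
shift shares [-0.087  0.289  0.237]
rotz share 0.002
t 19.52 pos [0.4747 0.1833 0.1711] yaw 3.088 tilt [ 5.0e-04  1.1e-03 -1.0e+00] q6 -1.287 w 0.0591 F [-0.5 -0.3 -1.2]
```

>>> apply_moves:
  xyz:
    - [-0.043,0.144,0]
    - [-0.044,0.145,0]
    - [0,0,0]
    - [0,0,0]
  rot:
    - [0,0,0]
    - [0,0,0]
    - [0,0,0]
    - [0,0,0]
  hand: [-1,-1,-1,-1]

```text
clock: 20.02
position: [0.5046, 0.2641, 0.1708]
ee_rot: [-0.001, 0.029, 1.0, -0.001]
contact_force: [-0.3, 0.2, -1.9]
width: 0.0587
gripper_force: 45.0
```

Run:
```python
from h import *
import pickle
plan((.5055,.2686,.013),-.056+np.pi)
b=pickle.load(open('scene.pkl','rb'))
P=[ray(b,*p,.036) for p in((417,247),(475,256),(468,324),(408,309))];print(np.round(P,3),np.mean(P,0))
```

```text
shift shares [-0.003  0.016  0.526]
rotz share -0.002
t 20.02 pos [0.5046 0.2641 0.1708] yaw 3.084 tilt [-0.0016 -0.0016 -1.    ] q6 -1.152 w 0.0587 F [-0.3  0.2 -1.9]
[[0.41  0.216 0.036]
 [0.41  0.356 0.036]
 [0.625 0.336 0.036]
 [0.612 0.207 0.036]] [0.51440271 0.27884983 0.036     ]
```

>>> apply_moves:
  xyz:
    - [-0.004,0.012,0.1]
    - [-0.004,0.012,0.12]
    - [0,0,0.12]
    - [0,0,0.08]
    - [0,0,0.05]
    - [0,0,0.025]
    - [0,0,0.015]
    - [0,0,0]
  rot:
    - [0,0,0]
    - [0,0,0]
    - [0,0,0]
    - [0,0,0]
    - [0,0,0]
    - [0,0,0]
    - [0,0,0]
    - [0,0,0]
  hand: [-1,-1,-1,-1,-1,-1,-1,-1]

```text
clock: 21.02
position: [0.5086, 0.2724, 0.0187]
ee_rot: [0.0, 0.029, 1.0, 0.0]
contact_force: [-0.2, 1.1, -0.8]
width: 0.0585
gripper_force: 45.0
```

>>> apply_moves:
  xyz:
    - [0,0,0.006]
    - [0,0,0.006]
    - [0,0,0.003]
    - [0,0,0]
  rot:
    - [0,0,0]
    - [0,0,0]
    - [0,0,0]
    - [0,0,0]
  hand: [-1,-1,-1,-1]

```text
clock: 21.52
position: [0.5082, 0.2724, 0.0137]
ee_rot: [-0.0, 0.029, 1.0, -0.0]
contact_force: [-0.1, 0.2, -1.4]
width: 0.059
gripper_force: 45.0
```

>>> apply_moves:
  xyz:
    - [0,0,0]
    - [0,0,0]
    - [0,0,0]
    - [0,0,-0.05]
    - [0,0,-0.1]
    - [0,0,-0.18]
    - [0,0,-0.18]
    - [0,0,-0.1]
  rot:
    - [0,0,0]
    - [0,0,0]
    - [0,0,0]
    - [0,0,0]
    - [0,0,0]
    - [0,0,0]
    - [0,0,0]
    - [0,0,0]
  hand: [0.7,0.7,0.7,0.7,0.7,0.7,0.7,0.7]

```text
clock: 22.52
position: [0.5094, 0.2729, 0.2014]
ee_rot: [0.003, 0.029, 1.0, 0.001]
contact_force: [0.7, -0.8, -0.5]
width: 0.0724
gripper_force: 0.0
```

>>> apply_moves:
  xyz:
    - [0,0,0]
    - [0,0,0]
    - [0,0,0]
    - [0,0,0]
  rot:
    - [0,0,0]
    - [0,0,0]
    - [0,0,0]
    - [0,0,0]
  hand: [0.7,0.7,0.7,0.7]

```text
clock: 23.02
position: [0.5077, 0.2721, 0.1955]
ee_rot: [-0.001, 0.029, 1.0, -0.001]
contact_force: [0.0, 0.1, -0.3]
width: 0.0728
gripper_force: 0.0
```

Run:
```python
from h import *
plan()
c=cam('wrist');a=c['px']; hs=cv2.cvtColor(a,cv2.COLOR_RGB2HSV); save('w4.png',a)
print(proj(c,(.5055,.2686,.026)))
m=((hs[...,1]<70)&(hs[...,2]>50)).astype(np.uint8); m=cv2.morphologyEx(m,cv2.MORPH_OPEN,np.ones((5,5)))
n,l,st,ce=cv2.connectedComponentsWithStats(m)
for i in range(1,n):
    if st[i,4]>1500:
        k,_=cv2.findContours((l==i).astype(np.uint8),0,2); b=cv2.boxPoints(cv2.minAreaRect(k[0])); P=[ray(c,*p,.026) for p in b];print(st[i],np.round(P,3).tolist(),np.mean(P,0))
# right-clamp check from top: short's clamp wing & long board unchanged
d=cam('top'); d0=__import__('pickle').load(open('top.pkl','rb'))
for n,(x0,x1,y0,y1) in dict(leftclamp=(340,410,210,290),hammer=(230,275,112,215),glue=(312,342,150,185),barclamp=(345,430,130,210)).items():
    print(n,np.abs(d['px'][y0:y1,x0:x1].astype(int)-d0['px'][y0:y1,x0:x1]).mean())
```

```text
t 23.02 pos [0.5077 0.2721 0.1955] yaw 3.084 tilt [-0.0024 -0.001  -1.    ] q6 -1.141 w 0.0728 F [ 0.   0.1 -0.3]
(np.float64(315.97275416725716), np.float64(209.35294523793314))
[  589     0    51   323 11992] [[0.364, 0.472, 0.026], [0.366, 0.508, 0.026], [0.625, 0.552, 0.026], [0.623, 0.507, 0.026]] [0.49478162 0.5097354  0.026     ]
[  284   130    76   154 11183] [[0.441, 0.248, 0.026], [0.444, 0.306, 0.026], [0.573, 0.302, 0.026], [0.569, 0.237, 0.026]] [0.50700184 0.27307171 0.026     ]
leftclamp 8.39625
hammer 21.39913700107875
glue 9.257777777777777
barclamp 13.561372549019607
```

```bash
python3 -c "
from rig import job
print(job.sign_off())"
```

```text
the job is handed in; nothing more can be done
None
```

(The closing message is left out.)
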